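# Hold a try square in the corner of a gauge stand

## Robot

A 6-joint arm with a two-finger parallel gripper is mounted at the origin on a cart in front of the work surface, level with it; the furniture and walls round the work are solid. World frame = base frame: x ahead of the robot, y to its left, z up, the work surface at z = 0. Lengths are in m, angles in rad, forces in N, time in s.
With the tool pointing down it reaches from about 0.4 to 0.825 m from the base axis. Payload 7 kg.
Tool frame: the origin (TCP) lies at the very end of the fingers, on their centre line; the grasp point (between the pads) lies 19 mm behind it; z points along the fingers, x is the direction in which the jaws open and shut, and the axes are right-handed (so a half turn about z gives the same grasp; the last joint's range is limited). The gripper opens to 88 mm and grips with 3 to 60 N. Pads are 19 mm wide; open, the fingers measure 130 mm over their backs; the gripper's body (78 mm by 193 mm) begins 47 mm behind the grasp point.
Start: joints at [-1.04, 0.359, 0.012, 0, -1.224, -0.288], TCP at [0.162, -0.655, 0.199] pointing down, gripper open.
Joint ranges: [-3.07, 3.07], [-1.43, 2.12], [-1.02, 1.25], [-3.03, 1.67], [-3.05, -0], [-3.03, 3.03]. Speed limits (rad/s): [2.39, 2.39, 3.01, 3.14, 3.14, 3.14].

## Interface

Orientations are given as [roll, pitch, yaw] about the fixed x, y, z axes, in that order (R = Rz(yaw) Ry(pitch) Rx(roll)).
In Python, from station import telemetry, grab_frame, arm, regions_of, pinpoint gives the robot as it stands. The module is installed in compiled form; this text tells all that it offers.
- The arm moves only by the shell command python3 -m inch 'ROWS' [FORCE]. ROWS is text: rows parted by semicolons, each of 7 numbers parted by spaces: the opening, from 0 (shut) to 1 (fully open), then the shift along the world's x, y, z in cm, then the turn, a rotation vector about the world's x, y, z in degrees. A call has 1 to 12 rows; each row is the pose to reach, as a shift and turn from the pose measured when the call began; what a row does not reach only later rows make up. A row lasts 1/8 s, in which the tool goes at most 62.5 mm and 10.7 degrees, less where a joint would pass 70% of its speed; a pose out of reach is approached as far as the arm can. A call with a gripper value outside its range is refused whole. The fingers move at their own pace and stop on an object; FORCE is the grip in N (left out, the last holds). Time passes only in rows, so rows that repeat a pose let the fingers close. It gives the time, the measured TCP pose, the force and the opening at its end, in the units of the state.
- telemetry.get_state(): the state, without advancing time (a new reading comes with each control period).
- grab_frame(name): name is "scene" or "side" or "wrist"; returns a dict with "pixels" (480x640x3 uint8, red, green, blue), "fx", "fy", "cx", "cy" (pixels), "R" (3x3) and "t" (3): a world point X has camera coordinates R X + t. Camera axes: x right, y down, z forward; pixel columns grow to the right and rows downward; lengths in m; the calibration is good to about 2 mm. A picture is of the moment at which its call begins. There is no depth.
- arm.job_done(): hands the job in, once; it reports no verdict.
Trained networks look in the newest picture that a camera, given by its name, has taken for a name from the list of things; names that differ only in an ending like _2 or _b are one class to them, and where a whole thing is asked for, a point or a joint stands for the part that bears it (a point fixed in the world has none). Each returns a list of dicts, best first, with "p" (0 to 1); they miss things now and then, are a little off and sometimes report something else, mostly with a low value. They report only what shows in the picture. A call takes as long as a camera call. They do not tell look-alikes from the thing itself.
- regions_of(camera, name): "pixels" (480x640 bool, what is visible of it) and "bbox" ([left, top, right, bottom] in pixels, round what is visible of it).
- pinpoint(camera, name): "location" ([column, row] in pixels: a listed point, or the origin of a listed thing).
The state is a dict: "t": time; "q": joint angles; "qd": joint speeds; "joint_efforts": joint torques, N m; "eef_pos": TCP position; "ee_rot": TCP orientation; "force": force on the tool from outside, world axes, zero at the start; "moment": the same for the moment, N m; "width": finger opening in m.
Only numpy, scipy, OpenCV 4.12 (cv2) and the standard library are available. Lean on these libraries where they do the work, as an engineer would, in place of code of your own. Each camera call takes 0.05 s, during which the arm holds its last target. There are 200 camera calls.

## Task

Check the steel column of the gauge stand: pick up the try square and, keeping it upright, press it into the corner between base plate and column, at the middle of the inner face (towards the long free part of the plate), until its stock sits flat on the plate and the back of its blade flat on the column. Do not slam it or push the weight, stopwatch or tin behind the work. Finish while holding the square there, gripped and lightly pressed against both faces.

Things in the scene. Friction and masses are not known exactly. Their poses are not given: they have to be found in the camera images.
- try_square: Loose steel try square, 0.2-0.4 kg, standing upright. Dark stock 24 (x) by 130 (y) by 22 mm (z); bright blade 8 mm thick (x), filling y -65 to -35 mm, up to 131 mm high, its back edge flush with the stock's -y end. Origin: centre of the underside; z up. Grasp across x, by blade (8 mm) or stock (24 mm). Yaw within 0.6 rad of the world's.
- square_heel (a point): The outer corner of the try square: on the underside of the stock, at its -y end, mid-width (0, -65, 0 mm in the square's frame). The square's back faces -y.
- blade_top (a point): Middle of the blade's upper end, 131 mm above the square's underside, 15 mm from its back edge.
- stand: Gauge stand, fixed to the bench. The origin is on the bench under the centre of the plate; z is up and y runs along the plate. Base plate and column belong to it. Its yaw is within 0.35 rad of the world frame's.
- base_plate: Grey base plate of the stand, 100 mm (x) by 240 mm (y), its top 18 mm above the bench; same origin and axes as the stand. Four screw heads 4 mm high stand at its corners (x +-39, y +-109 mm).
- column: Rigid square steel column with a black cap, 40 by 40 mm, from 18 to 128 mm above the bench; origin and axes as the stand, its centre line at y = -75 mm; a slanted brace stands behind it (-y). Its flat inner face, at y = -55 mm, 40 mm wide, looks along +y over the free 175 mm of the plate.
- corner (a point): The corner to press into: on the plate's top (18 mm above the bench), at the foot of the column's inner face, mid-width. Axes as the stand: +y points away from the column along the plate, z up. The heel of the square belongs here.
- weight: Bystander: brass calibration weight, 32 mm across, 46 mm high; origin under its centre.
- watch: Bystander: grey stopwatch, 70 x 62 x 18 mm, lying; origin under its centre.
- tin: Bystander: round aluminium tin, 59 mm across, 36 mm high; origin under its centre.
There are look-alikes about, which are no part of the job. There is more than one size of the try_square; the job needs the larger.

How it is judged:
By the outcome, as a careful person would: the job done as asked, in the order asked, and still so for the second after the job is handed in, while the arm keeps its last pose, push and grip.
It also fails if it takes over 46 s, if anything falls off the work surface, if the arm or the gripper's body presses on something with over 40 N, if the wrist force passes 120 N, or if a joint passes its speed limit or range.

## Working session

There is one attempt and no reset: what is moved stays moved. The work goes in short steps, Python scripts to look and compute and a shell command to move; the robot and the scene stay as the last step left them, time stands still between calls to the robot, and variables do not carry over. Pictures are saved under pics/ and viewed, about 8 in all and at most 12, crops included, and the job is handed in when it is done.

```bash
mkdir -p pics; cat > h.py <<'E'
import numpy as np, cv2
from station import telemetry, grab_frame, arm, regions_of, pinpoint
def ray(f,p):
    d=np.array([(p[0]-f['cx'])/f['fx'],(p[1]-f['cy'])/f['fy'],1.])
    R=np.array(f['R']);t=np.array(f['t']); return -R.T@t, R.T@d
def atz(f,p,z):
    c,d=ray(f,p); return c+d*(z-c[2])/d[2]
def proj(f,X):
    c=np.array(f['R'])@np.array(X)+np.array(f['t']); return np.array([f['fx']*c[0]/c[2]+f['cx'],f['fy']*c[1]/c[2]+f['cy']])
def tri(rs):
    A=np.zeros((3,3));b=np.zeros(3)
    for c,d in rs:
        d=d/np.linalg.norm(d);P=np.eye(3)-np.outer(d,d);A+=P;b+=P@c
    X=np.linalg.solve(A,b)
    return X,[np.linalg.norm(np.cross(X-c,d/np.linalg.norm(d))) for c,d in rs]
def save(f,n): cv2.imwrite('pics/'+n+'.png',cv2.cvtColor(f['pixels'],cv2.COLOR_RGB2BGR))
E
python3 - <<'E'
from h import *
np.set_printoptions(precision=3,suppress=True)
for cam in ['scene','side']:
    f=grab_frame(cam); save(f,cam+'0'); print(cam,'cam at',-np.array(f['R']).T@np.array(f['t']))
    for n,z in [('square_heel',0),('try_square',0),('blade_top',.131),('corner',.018),('stand',0),('weight',0),('watch',0),('tin',0)]:
        for r in pinpoint(cam,n): print(cam,n,round(r['p'],2),np.round(r['location']),atz(f,r['location'],z))
print(telemetry.get_state())
E
```

```text
scene cam at [0.095 0.503 0.632]
scene square_heel 0.87 [316. 342.] [0.465 0.134 0.   ]
scene square_heel 0.78 [249. 339.] [0.55  0.215 0.   ]
scene square_heel 0.46 [259. 266.] [0.69  0.083 0.   ]
scene try_square 0.89 [224. 341.] [0.575 0.249 0.   ]
scene try_square 0.79 [294. 368.] [0.451 0.199 0.   ]
scene try_square 0.72 [311. 291.] [0.562 0.054 0.   ]
scene blade_top 0.88 [237. 301.] [0.525 0.243 0.131]
scene blade_top 0.69 [308. 293.] [0.465 0.154 0.131]
scene corner 0.98 [412. 253.] [ 0.487 -0.167  0.018]
scene stand 0.89 [392. 269.] [ 0.496 -0.114  0.   ]
scene weight 0.78 [204. 294.] [0.697 0.211 0.   ]
scene weight 0.54 [257. 268.] [0.688 0.089 0.   ]
scene watch 0.82 [256. 270.] [0.684 0.095 0.   ]
scene tin 0.79 [293. 245.] [ 0.693 -0.016  0.   ]
side cam at [0.649 0.861 0.732]
side square_heel 0.65 [356. 294.] [ 0.467  0.122 -0.   ]
side blade_top 0.61 [363. 257.] [0.464 0.15  0.131]
side blade_top 0.56 [327. 298.] [0.555 0.26  0.131]
side corner 0.89 [329. 216.] [ 0.486 -0.17   0.018]
side corner 0.46 [325. 233.] [ 0.508 -0.092  0.018]
side stand 0.82 [326. 230.] [ 0.502 -0.132  0.   ]
side stand 0.41 [325. 232.] [ 0.504 -0.121  0.   ]
side weight 0.5 [257. 334.] [0.693 0.213 0.   ]
side watch 0.79 [263. 294.] [0.679 0.096 0.   ]
side tin 0.71 [257. 264.] [ 0.689 -0.011  0.   ]
{'t': 0.9, 'q': array([-1.04 ,  0.359,  0.012, -0.   , -1.224, -0.288]), 'qd': array([ 0.002, -0.   , -0.   , -0.   ,  0.001, -0.   ]), 'joint_efforts': array([ -0.003, -58.236,  29.329,   7.002,   0.013,  -0.   ]), 'eef_pos': array([ 0.162, -0.655,  0.199]), 'ee_rot': array([3.142, 0.   , 1.814]), 'force': array([-0.574, -0.151, -0.553]), 'moment': array([-0.044, -0.012,  0.037]), 'width': 0.08791787881108143}
```

View pics/scene0.png

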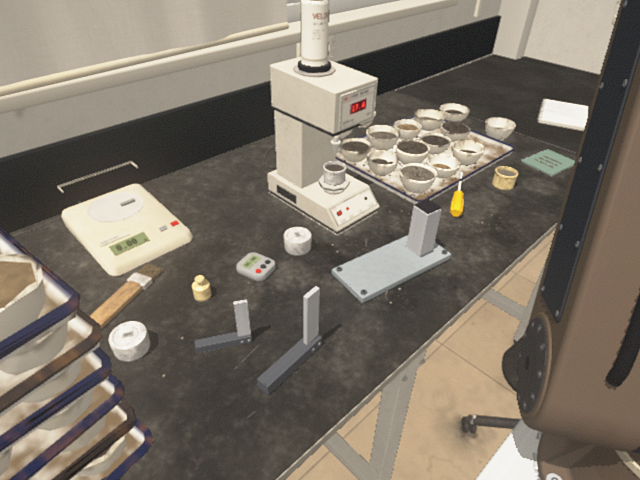

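View pics/side0.png

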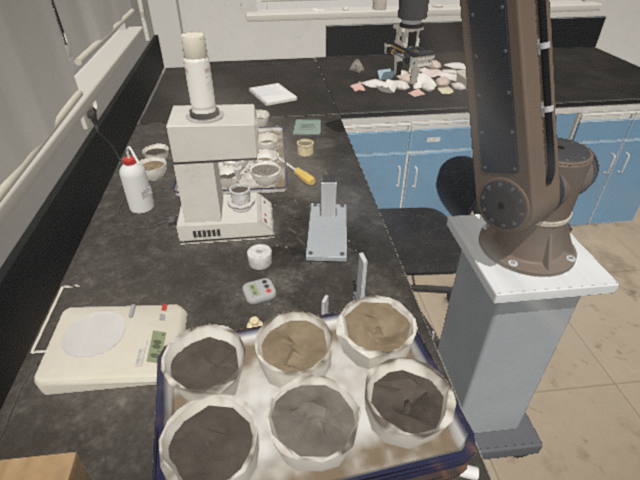

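The scene shows the two candidates: the larger square with its stock at (260-320, 340-385) and blade top at (312,290), and the smaller one at (195-250, 340) with its top at (241,301). By the description I choose the larger. The stand's column is at (424,230) and the plate spans (333-450, 235-298). In the side view the tray partly hides the squares. Next I fit poses to the masks and check the choice in a crop.

```bash
cat > fit.py <<'E'
from h import *
from scipy.optimize import minimize
def box(x0,x1,y0,y1,z0,z1): return np.array([[x,y,z] for x in(x0,x1) for y in(y0,y1) for z in(z0,z1)])/1000
SQ=[box(-12,12,-65,65,0,22),box(-4,4,-65,-35,0,131)]
ST=[box(-50,50,-120,120,0,18),box(-20,20,-95,-55,18,128)]
def w(B,p,z=0):
    c,s=np.cos(p[2]),np.sin(p[2]); return B@np.array([[c,-s,0],[s,c,0],[0,0,1]]).T+[p[0],p[1],z]
def sil(f,parts,p,z=0):
    m=np.zeros((480,640),np.uint8)
    for B in parts:
        q=np.array([proj(f,X) for X in w(B,p,z)])
        a=np.zeros_like(m);cv2.fillConvexPoly(a,np.round(cv2.convexHull((q*16).astype(np.float32))).astype(np.int32),1,cv2.LINE_AA,4);m|=a
    return m>0
def fit(fs,ms,parts,p0,z=0):
    def cost(u):
        p=np.array(p0)+np.array(u)*[.01,.01,.1]
        return sum(1-(lambda s:(s&m).sum()/max(1,(s|m).sum()))(sil(f,parts,p,z)) for f,m in zip(fs,ms))
    best=None
    for s in [(0,0,0),(0,0,1),(0,0,-1)]:
        r=minimize(cost,s,method='Nelder-Mead',options=dict(initial_simplex=np.array(s)+np.array([[0,0,0],[1,0,0],[0,1,0],[0,0,1.]])))
        if best is None or r.fun<best.fun: best=r
    return np.array(p0)+best.x*[.01,.01,.1],best.fun
E
python3 - <<'E'
from fit import *
f=grab_frame('scene');g=grab_frame('side')
def near(cam,n,px):
    for r in regions_of(cam,n):
        b=r['bbox']; print(cam,n,round(r['p'],2),b)
        if b[0]-5<px[0]<b[2]+5 and b[1]-5<px[1]<b[3]+5: return r['pixels']
ms=near('scene','try_square',(300,360)); 
s1=near('scene','stand',(392,265)); s2=near('side','stand',(326,235))
sq=fit([f],[ms],SQ,[.452,.195,.2]); print('sq',sq)
print('st scene',fit([f],[s1],ST,[.497,-.115,-.15])); print('st side',fit([g],[s2],ST,[.497,-.115,-.15]))
st=fit([f,g],[s1,s2],ST,[.497,-.115,-.15]); print('st',st)
im=f['pixels'].copy()
for pts,p in((SQ,sq[0]),(ST,st[0])):
    c,_=cv2.findContours(sil(f,pts,p).astype(np.uint8),0,2); cv2.drawContours(im,c,-1,(255,0,0),1)
a=cv2.resize(im[220:400,180:460],None,fx=2.8,fy=2.8,interpolation=1)
cv2.imwrite('pics/crop1.png',a[:,:,::-1])
E
```

```text
scene try_square 0.91 [193.3, 298.7, 251.6, 356.1]
scene try_square 0.87 [258.6, 289.1, 321.0, 395.5]
scene stand 0.76 [330.6, 197.8, 451.0, 300.4]
side stand 0.66 [307.1, 171.6, 346.4, 259.7]
sq (array([0.45998781, 0.19609416, 0.12710282]), np.float64(0.0393258426966292))
st scene (array([ 0.50227879, -0.12326203, -0.17528654]), np.float64(0.07827824191790778))
st side (array([ 0.49981524, -0.12258617, -0.17623194]), np.float64(0.05886654478976239))
st (array([ 0.5007009 , -0.12240422, -0.16562442]), np.float64(0.14023443014656312))
```

View pics/crop1.png

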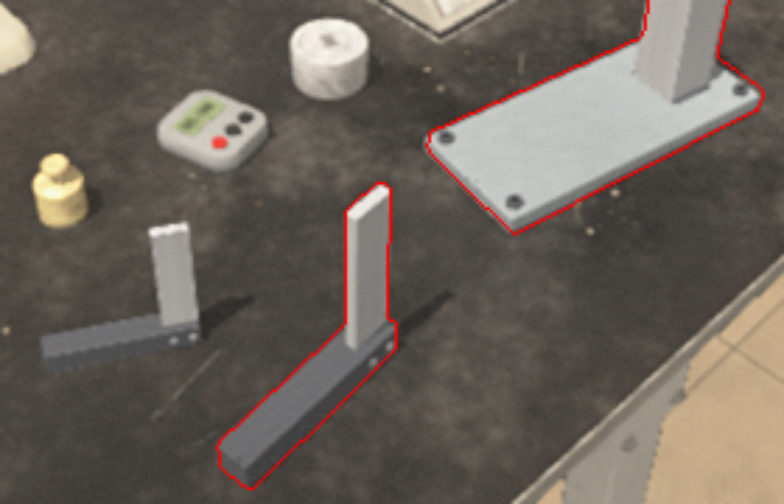

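The red outline from the 130 x 131 mm model fits the larger square exactly, so the choice holds. It is at (0.460, 0.196) with yaw 0.127. The stand is at (0.501, -0.123) with yaw -0.17, and its fit outline also matches.

```bash
python3 -m inch '1 34 30 10 0 0 40; 1 34 30 10 0 0 40; 1 34 30 10 0 0 40; 1 34 30 10 0 0 40; 1 34 30 10 0 0 40; 1 34 30 10 0 0 40;1 34 30 10 0 0 40; 1 31 80 8 0 0 83.4; 1 31 80 8 0 0 83.4; 1 31 80 8 0 0 83.4; 1 31 80 8 0 0 83.4; 1 31 80 8 0 0 83.4'
```

```text
t: 2.65
eef_pos: [0.476, -0.0583, 0.2855]
ee_rot: [3.141, 0.001, -3.011]
force: [0.8, 0.1, -0.4]
width: 0.0876
```

```bash
python3 -m inch '1 -1 20.4 -6.5 0 0 0;1 -1 20.4 -6.5 0 0 0;1 -1 20.4 -6.5 0 0 0;1 -1 20.4 -6.5 0 0 0;1 -1 20.4 -6.5 0 0 0;1 -1 20.4 -6.5 0 0 0'
python3 - <<'E'
from fit import *
f=grab_frame('wrist'); save(f,'wrist1')
for n,z in[('blade_top',.131),('square_heel',0),('try_square',0)]:
    for r in pinpoint('wrist',n): print(n,r['p'],r['location'],atz(f,r['location'],z))
im=f['pixels'].copy()
c,_=cv2.findContours(sil(f,SQ,[.460,.196,.127]).astype(np.uint8),0,2); cv2.drawContours(im,c,-1,(255,0,0),1)
cv2.imwrite('pics/w1.png',im[:,:,::-1])
for r in regions_of('wrist','try_square'):
    print(r['p'],r['bbox']); print(fit([f],[r['pixels']],SQ,[.46,.196,.127]))
print(telemetry.get_state()['eef_pos'],telemetry.get_state()['q'])
E
```

```text
t: 3.4
eef_pos: [0.466, 0.1455, 0.2207]
ee_rot: [3.142, 0.001, -3.011]
force: [0.6, 0.6, -0.3]
width: 0.0873
blade_top 0.97 [327.0, 236.9] [0.46248492 0.14716971 0.131     ]
blade_top 0.73 [202.5, 294.1] [0.54416695 0.2005545  0.131     ]
square_heel 0.93 [236.1, 252.2] [0.54521863 0.21285033 0.        ]
square_heel 0.69 [322.6, 186.0] [0.46721493 0.13449245 0.        ]
try_square 0.86 [320.9, 251.6] [0.46013313 0.20089649 0.        ]
try_square 0.67 [208.7, 285.4] [0.57075731 0.25284035 0.        ]
0.97 [197.7, 249.3, 238.0, 295.8]
(array([0.46 , 0.196, 0.127]), np.float64(1.0))
0.76 [309.2, 185.2, 341.3, 316.6]
(array([0.45838839, 0.19778419, 0.10273274]), np.float64(0.038081395348837255))
[0.46621656 0.14502151 0.22082918] [ 7.05772991e-01  3.08707055e-02 -3.54453697e-01  5.89422035e-04
 -1.18377415e+00 -5.76721180e-01]
```

View pics/w1.png

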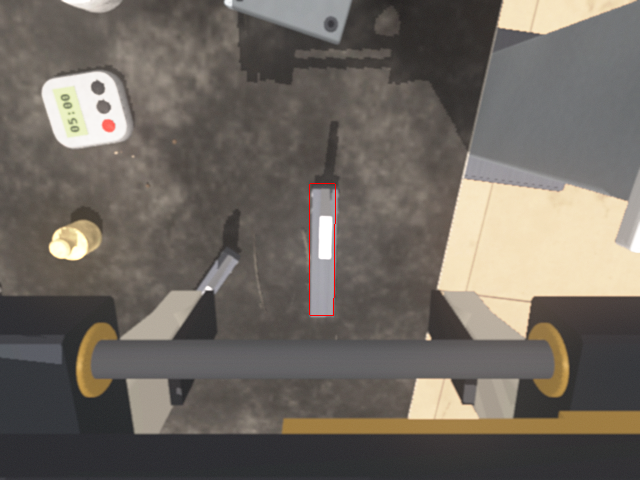

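The wrist view shows the model outline on the square, with its blade top at (326,237), and the small square is clear at (222,268). I descend and grip the blade.

```bash
python3 -m inch '1 -0.2 0.2 -6 0 0 -0.5;1 -0.2 0.2 -10 0 0 -0.5;1 -0.2 0.2 -13 0 0 -0.5;1 -0.2 0.2 -14.7 0 0 -0.5;1 -0.2 0.2 -14.7 0 0 -0.5;0.3 -0.2 0.2 -14.7 0 0 -0.5;0.3 -0.2 0.2 -14.7 0 0 -0.5;0.3 -0.2 0.2 -14.7 0 0 -0.5;0.2 -0.2 0.2 -14.7 0 0 -0.5' 10
python3 -m inch '0 0 0 0 0 0 0;0 0 0 0 0 0 0;0 0 0 0 0 0 0;0 0 0 0 0 0 0;0 0 0 0 0 0 0;0 0 0 0 0 0 0' 10
python3 -m inch '0 0 0 0 0 0 0;0 0 0 0 0 0 0;0 0 0 0 0 0 0' 55
```

```text
t: 4.78
eef_pos: [0.4644, 0.1471, 0.0742]
ee_rot: [3.141, 0.002, -3.021]
force: [-0.3, -0.2, -0.3]
width: 0.0534
t: 5.52
eef_pos: [0.4644, 0.1471, 0.0742]
ee_rot: [3.141, 0.002, -3.021]
force: [-0.6, -0.1, -0.2]
width: 0.0081
t: 5.9
eef_pos: [0.4644, 0.1471, 0.0742]
ee_rot: [3.141, 0.002, -3.021]
force: [0.6, 0.5, -0.3]
width: 0.0076
```

```bash
python3 -m inch '0 0 0 3 0 0 0;0 0 0 7 0 0 0;0 0 -4 8 0 0 -3;0 1 -9 8 0 0 -7;0 2 -14 8 0 0 -12;0 3 -20 8 0 0 -16.6;0 3.5 -24 7 0 0 -16.6;0 3.6 -26 6 0 0 -16.6;0 3.6 -27 5 0 0 -16.6;0 3.6 -27 5 0 0 -16.6;0 3.6 -27 5 0 0 -16.6;0 3.6 -27 5 0 0 -16.6'
cat > look.py <<'E'
import sys
from fit import *
np.set_printoptions(precision=4,suppress=True)
n=sys.argv[1]; z=float(sys.argv[2])
s=telemetry.get_state(); T=s['eef_pos']; yaw=s['ee_rot'][2]; yaw=(yaw+np.pi/2)%np.pi-np.pi/2
f=grab_frame('scene');g=grab_frame('side');h=grab_frame('wrist')
for cam,F in(('scene',f),('side',g),('wrist',h)):
    for nm,zz in(('corner',.018),('square_heel',z),('blade_top',z+.131)):
        for r in pinpoint(cam,nm)[:2]:
            if r['p']>.3: print(cam,nm,round(r['p'],2),np.round(r['location']),atz(F,r['location'],zz))
y=np.array([-np.sin(yaw),np.cos(yaw)]);o=T[:2]+.0505*y
print('TCP',T,s['ee_rot'],yaw,'pred heel',T[:2]-.0145*y,s['force'],s['moment'],s['width'])
ims=[]
for F in(f,g):
    im=F['pixels'].copy()
    for P,p,zz in((SQ,[*o,yaw],z),(ST,[.501,-.123,-.172],0)):
        for B in P:
            q=np.array([proj(F,X) for X in w(B,p,zz)]);c=cv2.convexHull((q*16).astype(np.float32)).astype(np.int32)
            cv2.polylines(im,[c],True,(255,0,0) if P is SQ else (0,200,0),1,cv2.LINE_AA,4)
    c=proj(F,[.49,-.14,.07]).astype(int); a=im[max(0,c[1]-80):c[1]+80,c[0]-75:c[0]+75]; ims.append(cv2.resize(a,(400,427),interpolation=1))
cv2.imwrite(f'pics/{n}.png',np.hstack(ims)[:,:,::-1]); save(h,n+'w')
E
python3 look.py a1 .05
```

```text
t: 7.4
eef_pos: [0.5008, -0.1221, 0.1247]
ee_rot: [3.14, 0.003, 2.974]
force: [0.2, 0.7, -3.6]
width: 0.0078
scene corner 0.6 [412. 250.] [ 0.4929 -0.1751  0.018 ]
scene square_heel 0.72 [252. 339.] [0.5108 0.2342 0.05  ]
scene square_heel 0.64 [402. 244.] [ 0.4991 -0.141   0.05  ]
scene blade_top 0.91 [238. 302.] [0.4804 0.2691 0.181 ]
scene blade_top 0.87 [404. 194.] [ 0.4962 -0.1146  0.181 ]
side corner 0.88 [330. 217.] [ 0.4855 -0.1678  0.018 ]
side square_heel 0.8 [329. 213.] [ 0.4923 -0.1396  0.05  ]
side blade_top 0.76 [326. 173.] [ 0.5033 -0.1235  0.181 ]
side blade_top 0.63 [323. 298.] [0.5687 0.3075 0.181 ]
wrist square_heel 0.63 [322. 220.] [ 0.499  -0.1353  0.05  ]
wrist square_heel 0.6 [327. 227.] [ 0.4963 -0.1305  0.05  ]
wrist blade_top 0.56 [324. 354.] [ 0.5    -0.1201  0.181 ]
TCP [ 0.5008 -0.1221  0.1247] [3.1405 0.0032 2.9737] -0.16792390811736269 pred heel [ 0.4983 -0.1363] [ 0.2027  0.6662 -3.6277] [-0.0993  0.0908  0.0094] 0.007814921189616178
```

View pics/a1.png

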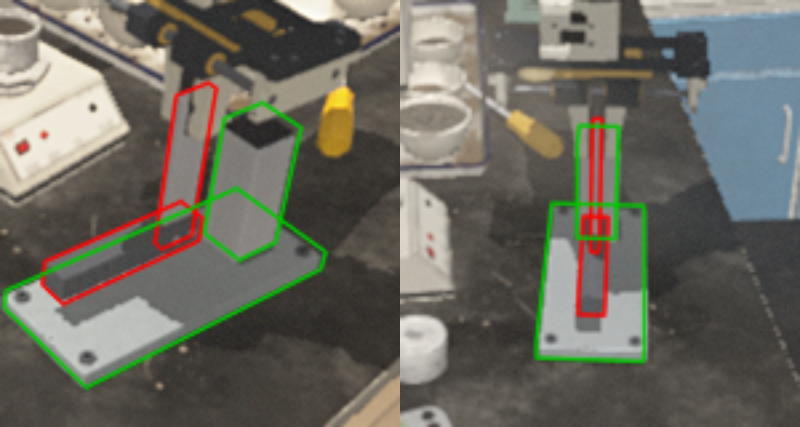

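View pics/a1w.png

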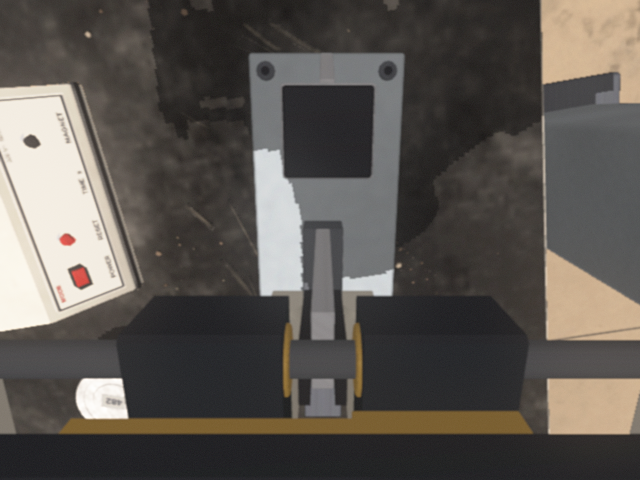

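The picture shows the square over the plate. In the wrist view the column cap spans (284-373, 86-177) and the blade is near column 322. The stock's free end looks a few degrees low, at about (75,290) against a predicted (60,285). I compute the lateral error and the tilt.

```bash
python3 - <<'E'
from fit import *
np.set_printoptions(precision=4,suppress=True)
s=telemetry.get_state();T=s['eef_pos']
f=grab_frame('wrist');yw=-.168
ex=np.array([np.cos(yw),np.sin(yw)]);ey=np.array([-np.sin(yw),np.cos(yw)])
loc=lambda px,z:(lambda X:np.array([(X-T[:2])@ex,(X-T[:2])@ey])*1000)(atz(f,px,z)[:2])
for n,p,z in[('capFL',(284,177),.128),('capFR',(372.5,177),.128),('capBL',(283.5,86),.128),('capBR',(373,86),.128),('plBL',(249.5,54.5),.018),('plBR',(404.5,54.5),.018),('screwL',(265.5,71),.022),('screwR',(388,71),.022),('stockL',(305.5,222),.072),('stockR',(343,222),.072)]: print(n,loc(p,z))
# square pose incl. tilt from scene+side masks
S=grab_frame('scene');D=grab_frame('side')
def heelfix(a,g):  # tilt a about tool x, through grasp pt
    out=[]
    for B in SQ:
        q=B-[0,-.0505+g,.0932]; 
        q=q@np.array([[1,0,0],[0,np.cos(a),-np.sin(a)],[0,np.sin(a),np.cos(a)]]).T
        out.append(w(q,[T[0],T[1],yw],T[2]+.019))
    return out
import itertools
def silw(F,bs):
    m=np.zeros((480,640),np.uint8)
    for b in bs:
        q=np.array([proj(F,X) for X in b]);a=np.zeros_like(m)
        cv2.fillConvexPoly(a,np.round(cv2.convexHull((q*16).astype(np.float32))).astype(np.int32),1,cv2.LINE_AA,4);m|=a
    return m>0
for cam,F in(('scene',S),('side',D)):
    for r in regions_of(cam,'try_square'):
        b=r['bbox']; 
        if b[1]>290: continue
        m=r['pixels'];row=int(proj(F,T+[0,0,-.005])[1])
        best=max((lambda s:((s&m)[row:].sum()/(s|m)[row:].sum(),a,g))(silw(F,heelfix(a,g))) for a,g in itertools.product(np.arange(-.12,.05,.01),(-.004,-.002,0,.002,.004)))
        print(cam,r['p'],b,'iou,tilt,g',best)
E
```

```text
capFL [ 16.3363 -51.9497]
capFR [-21.7107 -51.9435]
capBL [ 15.5639 -88.7637]
capBR [-20.6682 -88.7424]
plBL [  46.4328 -114.1254]
plBR [ -52.3031 -114.054 ]
screwL [  36.1087 -103.9615]
screwR [ -41.6612 -103.9108]
stockL [  9.7283 -17.808 ]
stockR [-12.0285 -17.8095]
side 0.55 [321.5, 172.1, 332.3, 245.2] iou,tilt,g (np.float64(0.8813559322033898), np.float64(0.029999999999999916), -0.002)
```

```bash
python3 -m inch '0 -0.15 0 -1 0 0 -0.2;0 -0.15 0 -1.6 0 0 -0.2;0 -0.15 0 -2 0 0 -0.2;0 -0.15 0 -2.2 0 0 -0.2;0 -0.15 0 -2.2 0 0 -0.2'
python3 -m inch '0 0 0 -0.1 0 0 0;0 0 0 -0.2 0 0 0;0 0 0 -0.3 0 0 0;0 0 0 -0.3 0 0 0'
python3 -m inch '0 0 0 -0.1 0 0 0;0 0 0 -0.2 0 0 0;0 0 0 -0.3 0 0 0;0 0 0 -0.3 0 0 0'
```

```text
t: 8.88
eef_pos: [0.4989, -0.1229, 0.102]
ee_rot: [3.141, 0.002, 2.969]
force: [0.4, 0.3, -3.1]
width: 0.0077
t: 9.38
eef_pos: [0.4988, -0.1229, 0.099]
ee_rot: [3.141, 0.002, 2.969]
force: [-0.1, 0.9, -4.0]
width: 0.0075
t: 9.88
eef_pos: [0.4988, -0.1229, 0.0959]
ee_rot: [3.141, 0.002, 2.969]
force: [-0.1, 1.0, -3.6]
width: 0.0077
```

```bash
python3 -m inch '0 0 0 -0.1 0 0 0;0 0 0 -0.2 0 0 0;0 0 0 -0.2 0 0 0'
python3 -m inch '0 0 0 -0.1 0 0 0;0 0 0 -0.1 0 0 0'
python3 -m inch '0 0 0 -0.1 0 0 0;0 0 0 -0.1 0 0 0'
```

```text
t: 10.25
eef_pos: [0.4987, -0.1229, 0.0938]
ee_rot: [3.141, 0.002, 2.969]
force: [-0.1, 0.3, -3.5]
width: 0.0074
t: 10.5
eef_pos: [0.4986, -0.1229, 0.0926]
ee_rot: [3.141, 0.001, 2.969]
force: [-0.3, -1.1, -3.0]
width: 0.0077
t: 10.75
eef_pos: [0.4989, -0.1229, 0.0922]
ee_rot: [3.141, 0.002, 2.969]
force: [-0.9, 0.6, 2.8]
width: 0.0074
```

```bash
python3 -m inch '0 0 0 0.15 0 0 0;0 -0.17 -0.99 0.15 0 0 0;0 -0.34 -1.97 0.15 0 0 0;0 -0.46 -2.66 0.15 0 0 0;0 -0.46 -2.66 0.15 0 0 0;0 -0.46 -2.66 0.15 0 0 0'
python3 look.py a2 .0195
```

```text
t: 11.5
eef_pos: [0.4943, -0.1496, 0.0937]
ee_rot: [3.141, 0.002, 2.969]
force: [0.6, -0.1, -3.4]
width: 0.0075
scene corner 0.66 [412. 249.] [ 0.4958 -0.1783  0.018 ]
scene square_heel 0.92 [248. 338.] [0.537  0.2233 0.0195]
scene square_heel 0.88 [409. 252.] [ 0.4923 -0.1632  0.0195]
scene blade_top 0.7 [238. 304.] [0.5041 0.2554 0.1505]
scene blade_top 0.6 [412. 205.] [ 0.4899 -0.1382  0.1505]
side corner 0.8 [330. 217.] [ 0.4854 -0.1663  0.018 ]
side corner 0.56 [330. 179.] [ 0.4545 -0.3754  0.018 ]
side square_heel 0.97 [327. 218.] [ 0.4946 -0.1584  0.0195]
side blade_top 0.64 [328. 178.] [ 0.4951 -0.1522  0.1505]
wrist blade_top 0.73 [321. 354.] [ 0.4949 -0.1477  0.1505]
TCP [ 0.4943 -0.1496  0.0937] [3.141  0.0021 2.9686] -0.1729768742440747 pred heel [ 0.4918 -0.1639] [ 0.5663 -0.0906 -3.4022] [-0.1265  0.1357 -0.016 ] 0.007495829338070707
```

View pics/a2w.png

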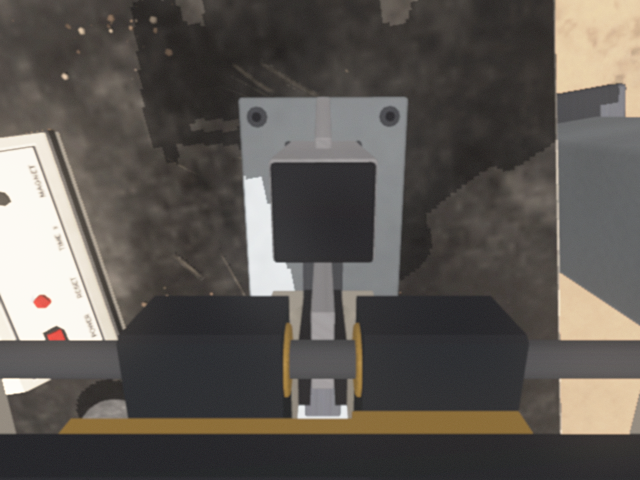

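View pics/a2.png

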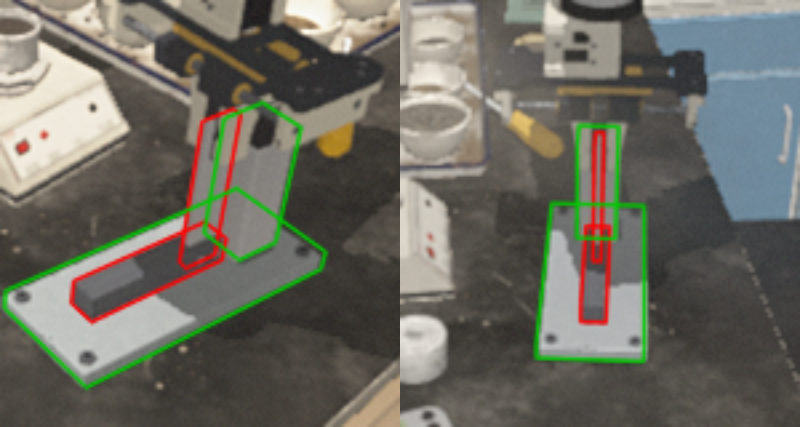

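The square lines up with the column: the cap centre is at column 323.5 and the blade at about 321.5, so 0.7 mm off. The cap's front edge is level and the gap is about 6 mm. I approach the column in small steps.

```bash
python3 -m inch '0 -0.1 -0.2 0 0 0 0;0 -0.12 -0.35 0 0 0 0;0 -0.12 -0.35 0 0 0 0'
python3 -m inch '0 -0.02 -0.1 0 0 0 0;0 -0.02 -0.1 0 0 0 0'
python3 -m inch '0 -0.02 -0.1 0 0 0 0;0 -0.02 -0.1 0 0 0 0'
```

```text
t: 12.48
eef_pos: [0.4931, -0.1532, 0.0937]
ee_rot: [3.141, 0.002, 2.969]
force: [-0.8, 0.2, -2.9]
width: 0.0076
t: 12.72
eef_pos: [0.4928, -0.1542, 0.0937]
ee_rot: [3.141, 0.002, 2.969]
force: [0.2, -0.8, -4.7]
width: 0.0075
t: 12.98
eef_pos: [0.4926, -0.1553, 0.0937]
ee_rot: [3.141, 0.002, 2.969]
force: [0.7, -0.4, -3.1]
width: 0.0076
```

```bash
python3 -m inch '0 -0.02 -0.1 0 0 0 0;0 -0.02 -0.1 0 0 0 0'
```

```text
t: 13.22
eef_pos: [0.4924, -0.1563, 0.0937]
ee_rot: [3.141, 0.002, 2.969]
force: [-0.5, 0.1, -3.4]
width: 0.0079
```

```bash
for i in 1 2; do :; done
python3 -m inch '0 -0.02 -0.1 0 0 0 0;0 -0.02 -0.1 0 0 0 0'
python3 -m inch '0 -0.02 -0.1 0 0 0 0;0 -0.02 -0.1 0 0 0 0'
```

```text
t: 13.48
eef_pos: [0.4922, -0.1574, 0.0937]
ee_rot: [3.141, 0.002, 2.969]
force: [-0.2, -0.5, -2.7]
width: 0.0076
t: 13.72
eef_pos: [0.4922, -0.1575, 0.0937]
ee_rot: [3.14, 0.002, 2.968]
force: [0.2, 6.0, -1.3]
width: 0.0081
```

```bash
python3 -m inch '0 0 0.08 0 0 0 0;0 0 0.08 0 0 0 0'
python3 -m inch '0 0 0 -0.1 0 0 0;0 0 0 -0.15 0 0 0;0 0 0 -0.15 0 0 0'
python3 -m inch '0 0 0 -0.1 0 0 0;0 0 0 -0.1 0 0 0'
```

```text
t: 13.98
eef_pos: [0.4922, -0.1568, 0.0937]
ee_rot: [3.14, 0.002, 2.969]
force: [-0.1, 0.5, -3.8]
width: 0.0078
t: 14.35
eef_pos: [0.4921, -0.1569, 0.0922]
ee_rot: [3.14, 0.002, 2.969]
force: [-0.1, 0.5, -2.5]
width: 0.0079
t: 14.6
eef_pos: [0.4924, -0.157, 0.0922]
ee_rot: [3.14, 0.003, 2.969]
force: [-2.5, 1.4, 6.2]
width: 0.0078
```

```bash
python3 -m inch '0 -0.01 -0.06 -0.08 0 0 0;0 -0.02 -0.15 -0.08 0 0 0;0 -0.02 -0.15 -0.08 0 0 0;0 -0.02 -0.15 -0.08 0 0 0' 12
python3 -m inch '0 -0.01 -0.06 -0.08 0 0 0;0 -0.01 -0.06 -0.08 0 0 0;0 -0.01 -0.06 -0.08 0 0 0;0 -0.01 -0.06 -0.08 0 0 0' 45
python3 look.py a3 .018
python3 - <<'E'
from h import *
a=cv2.imread('pics/a3.png');b=cv2.imread('pics/a3w.png')
f=grab_frame('scene');g=grab_frame('side');o=[]
for F in(f,g):
    c=proj(F,[.487,-.13,.06]).astype(int);o.append(cv2.resize(F['pixels'][c[1]-60:c[1]+50,c[0]-50:c[0]+50],(400,440),interpolation=2))
cv2.imwrite('pics/a3c.png',np.hstack(o)[:,:,::-1])
E
```

```text
t: 15.1
eef_pos: [0.4927, -0.1576, 0.0922]
ee_rot: [3.139, 0.004, 2.969]
force: [-2.7, 7.2, 7.0]
width: 0.0075
t: 15.6
eef_pos: [0.4926, -0.1575, 0.0922]
ee_rot: [3.138, 0.004, 2.969]
force: [-3.5, 6.8, 6.8]
width: 0.0076
scene square_heel 0.93 [250. 339.] [0.5351 0.2206 0.018 ]
scene square_heel 0.83 [410. 250.] [ 0.4962 -0.169   0.018 ]
scene blade_top 0.78 [415. 202.] [ 0.4924 -0.1517  0.149 ]
scene blade_top 0.78 [240. 302.] [0.5064 0.2505 0.149 ]
side corner 0.56 [327. 216.] [ 0.4919 -0.1715  0.018 ]
side square_heel 0.93 [326. 216.] [ 0.4967 -0.1696  0.018 ]
side blade_top 0.58 [327. 178.] [ 0.4967 -0.1514  0.149 ]
side blade_top 0.54 [324. 298.] [0.563  0.2773 0.149 ]
wrist blade_top 0.66 [327. 352.] [ 0.4909 -0.1564  0.149 ]
TCP [ 0.4926 -0.1575  0.0922] [3.1381 0.0044 2.9691] -0.17244269568289283 pred heel [ 0.4901 -0.1718] [-3.5496  6.8478  6.7571] [ 2.549   1.7602 -0.0053] 0.007649318090273783
```

View pics/a3c.png

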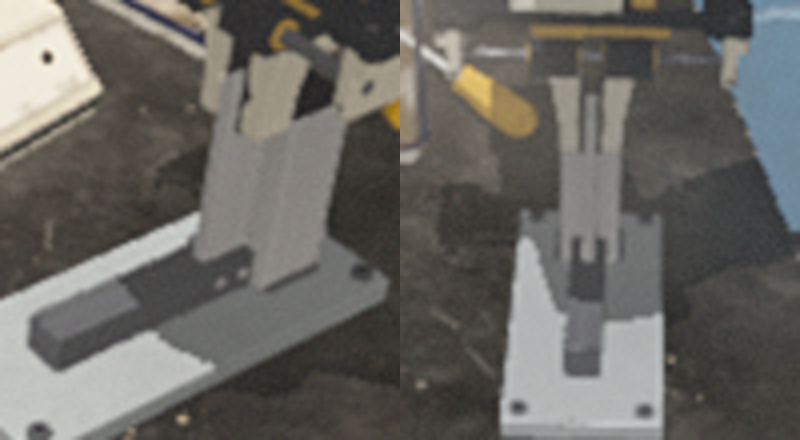

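View pics/a3w.png

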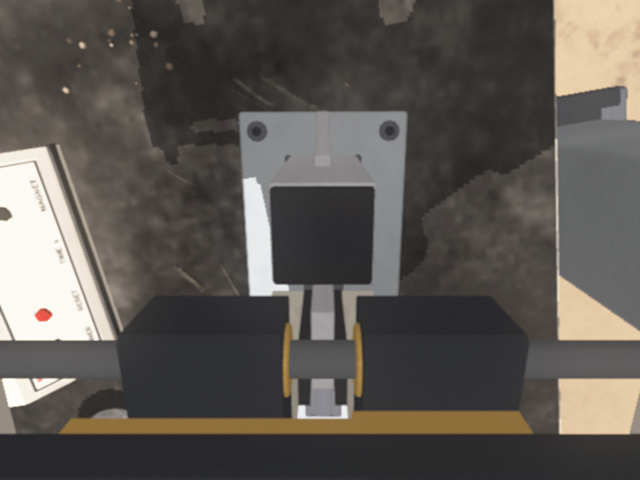

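The stock lies flat on the plate, with no gap along its underside in the crop. Its heel is at the column foot and the blade is centred: cap centre 322.5, blade 322. The contact height (0.0922) and contact y (-0.1575) match the values found separately. I confirm the forces are steady and hand in.

```bash
python3 - <<'E'
from h import *
for i in range(4):
    grab_frame('wrist'); s=telemetry.get_state(); print(s['t'],s['eef_pos'],s['force'],s['width'])
if s['force'][1]>3 and s['force'][2]>1: print('done',arm.job_done())
E
```

```text
16.35 [ 0.49266088 -0.15754394  0.09220484] [-3.27867718  6.39068311  7.25816383] 0.007627436481258051
16.4 [ 0.4926411  -0.15753729  0.09218885] [-3.32289723  6.05925738  7.34388421] 0.007699779706501832
16.45 [ 0.49263703 -0.1575509   0.09220816] [-3.89943456  5.9873259   7.69467526] 0.007752985450563514
16.5 [ 0.4926522  -0.15755728  0.09219072] [-2.59908331  5.45303303  6.48263785] 0.007781849560553262
the job is handed in; nothing more can be done
done None
```

I gripped the larger try square by its blade, carried it over the plate and pressed it into the corner between plate and column. I handed the job in at 16.5 s with the square still held there at a 45 N grip setting.

**Last checks:**
- **Forces:** the square pressed on the plate with about 10 N once its weight is allowed for, and on the column with about 6 N. Both were roughly steady over the last four readings.
- **Flat on the plate:** contact came at the tool height expected for a flat stock (0.0922 m), and a close crop showed no gap under it.
- **Against the column:** the square met the column at the same position in the air and when pressed down, so it had not turned in the grip. The blade is centred on the column to within about half a millimetre in the wrist view.
- **Bystanders:** the arm's path kept clear of the weight, stopwatch and tin. I took no final picture of them.

**What disagreed or was not seen:**
- **Corner position:** the camera fit put the corner about 4 mm further back than where the square met the column, so I relied on contact.
- **Tilt:** one mid-air picture suggested the square was tilted a few degrees, but the contact height did not bear that out.
- **Sideways force:** a force of about 3 N remained at the end.
- **Upper blade:** no camera saw the top of the blade against the column, so flatness there is inferred.

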